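# Lock a circuit-board hold-down with its quarter-turn toggle

### The job

Clamp the circuit board in its soldering pallet: take the wing-headed T-toggle from the storage block, pass its T-head down through the fork of the sprung hold-down bar and the narrow slot below, feeling for the slot rather than forcing it. Press it down against the spring, give it a quarter turn and let it rise into its seat, so that it holds the bar down when you let go. Leave the two other pins in the block where they are.

Things in the scene. Friction and masses are not known exactly. Their poses are not given: they have to be found in the camera images.
- wing (a point): Centre of the black wing grip of the loose T-toggle (70 g), standing upright in one of the block's wells; the only flat bar there. Wing 36 mm long (x), 10 mm thick (y), 24 mm high (z, up). It points within 35 degrees of the block's x. Below it: a steel collar 40 mm across, 4 mm thick, underside 16 mm below this point, which rests on the block's top.
- toggle: The same T-toggle; origin at the lowest face of its T-head, 41.5 mm below the wing's centre; z up. T-head 18 mm long (x, parallel to the wing), 7 mm wide, 8 mm high. Between T-head and collar a round stem 6.4 mm thick, 17.5 mm long.
- rack: Grey storage block 52 x 190 x 34 mm, fixed. Origin under its centre, on the bench; z up, y along its row of three wells, 64 mm apart, each 24 mm square and 30 mm deep.
- pin_round_mid (a point): Locating pin with a round cylindrical knob 25 mm across, in another well of the block; leave it. Point half-way up the knob.
- pin_ball_mid (a point): Locating pin with a 22 mm ball knob, in the third well; leave it. Point just below the centre of the ball.
- pallet: Soldering pallet, fixed: grey metal plate 230 x 130 x 10 mm flat on the bench, carrying a green circuit board, a hinged hold-down bar over it along the pallet's x, and a square steel lock housing near its -x end. Origin under the plate's centre, on the bench; z up.
- slot_nominal (a point): Middle of the lock's key plate, on its top face 30 mm above the bench, 75 mm from the pallet's origin along -x; axes as the pallet's. Plate 44 x 54 mm, 4 mm thick, slot 21 mm long (x), 8.5 mm wide (y). The plate is screwed on through slotted holes: the true slot may lie up to 7 mm to either side of this point along y (not x, not turned). See it from above or feel for it.
- seat (a point): Point 26 mm above the bench on the key plate's underside (below slot_nominal; off by the same unknown y). Cavity below, to 10 mm above the bench. Seats cross the slot here, 11.6 mm wide, between ribs hanging 2 mm lower. To turn, either way round, the T-head must be below the ribs: wing centre under 57.5 mm above the bench. Seated crosswise it rises to 59.5 mm.
- hold_bar (a joint): Angle of the hold-down bar (rad); hinge 145 mm from the slot towards the pallet's +x. 0 = sprung up, grows as the fork is pressed down, 0.076 = on its stop. Over 0.052 the T-head clears the ribs; held by the seated toggle it reads about 0.038. Force at the fork: about 4.5 N to start, 8 N held, 11 N at the stop.
- fork (a point): Middle of the gap between the bar's two prongs, level with their tops, over the slot; moves with the bar, 49 mm above the bench when up. Gap 23 mm, 45 mm over the prongs, 6 mm thick, open to -x. The toggle's collar lands on the prongs when the T-head is already 6.5 mm inside the slot.
There are look-alikes about, which are no part of the job. Leave any purple or turquoise look-alike of the toggle alone.

How it is judged:
By the outcome, as a careful person would: the job done as asked, in the order asked, and still so for the second after the job is handed in, with the robot touching nothing.
It also fails if it takes over 67 s, if anything falls off the work surface, if the arm or the gripper's body presses on something with over 40 N, if the wrist force passes 120 N, or if a joint passes its speed limit or range.

### The arm

A 7-joint arm with a two-finger parallel gripper is mounted at the origin on the work surface. World frame = base frame: x ahead of the robot, y to its left, z up, the work surface at z = 0. Lengths are in m, angles in degrees, forces in N, time in s.
With the tool pointing down it reaches from about 0.4 to 0.925 m from the base axis. Payload 4.1 kg.
Tool frame: the origin (TCP) lies on the centre line of the jaws, within the pads' length; the fingertips stand 25 mm ahead of it and the grasp point (between the pads) lies 6 mm ahead of it (manip.tip_extent is the distance from the TCP to the fingertips, in m); y points along the fingers, z is the direction in which the jaws open and shut, and the axes are right-handed (so a half turn about y gives the same grasp; the last joint's range is limited). The gripper opens to 85 mm and grips with 20 to 120 N. Pads are 22 mm wide; open, the fingers measure 114 mm over their backs; the gripper's body (76 mm by 85 mm) begins 54 mm behind the grasp point. The pads swing forward as they close: fully open they stand 13 mm farther back than shut.
Start: joints at [64.229, 22.827, 2.584, 88.041, -1.071, 69.15, -2.905], TCP at [0.223, -0.61, 0.256] pointing down, gripper open.
Joint ranges: [-161.44, 161.44], [-28.35, 127.94], [-78.24, 83.42], [0, 140.83], [-78.03, 258.03], [13.02, 114.36], [-168.23, 168.23]. Speed limits (degrees/s): [147.25, 147.25, 180, 180, 180, 180, 180].

### API

Orientations are given as a 3x3 rotation matrix whose columns are the frame's x, y, z axes.
In Python, from cell import manip gives the robot as it stands.
- The arm moves only by the tool drive_tool, never from a script. Its argument "commands" is a list of rows, each an object with "slide": the shift along the tool's x, y, z in m, a list of three; "turn": the turn about the tool's y in rad. In form: [{"slide": [dx, dy, dz], "turn": turn}, ...]. A call has exactly 10 rows; each row is the pose to reach, as a shift and turn from the pose commanded when the call began, along the tool's axes at that moment; what a row does not reach only later rows make up. A row lasts 1/10 s, in which the tool goes at most 50 mm and 8.59 degrees, less where a joint would pass 70% of its speed; a pose out of reach is approached as far as the arm can. A call with a gripper value outside its range is refused whole. "fingers" is the closure, from 0 (fully open) to 1 (shut), set as the call begins (left out, the last holds). The fingers move at their own pace and stop on an object; "grip_force" is the grip in N (left out, the last holds). Time passes only in rows, so rows that repeat a pose let the fingers close, or fill a call up. It gives the time, the measured TCP pose, the force and the opening at its end, in the units of the state.
- manip.observe(): the state, without advancing time (a new reading comes with each control period).
- manip.grab_frame(name): name is "scene" or "top"; returns (picture, depth): 420x560x3 uint8, red, green, blue; 420x560 float32, m along the optical axis (not along the pixel's ray), 0 where there is no reading.
- manip.calibration(name): a dict with "K" (3x3 intrinsics, pixels), "k1" (the pictures are not rectified: a ray, as slopes to the right and down, at radius r is drawn at 1 + k1 r^2 times it, then the intrinsics apply), "rvec" (rotation vector, rad) and "tvec" (3), from world to camera coordinates, as OpenCV has them. Camera axes: x right, y down, z forward; pixel columns grow to the right and rows downward; lengths in m; the calibration is good to about 2 mm. A picture is of the moment at which its call begins. calibration takes no time and is no camera call.
- manip.close_job(): hands the job in, once; it reports no verdict.
Trained networks look in the newest picture that a camera, given by its name, has taken for a name from the list of things; names that differ only in an ending like _2 or _b are one class to them, and where a whole thing is asked for, a point or a joint stands for the part that bears it (a point fixed in the world has none). Each returns a list of dicts, best first, with "p" (0 to 1); they miss things now and then, are a little off and sometimes report something else, mostly with a low value. They report only what shows in the picture. A call takes as long as a camera call. They do not tell look-alikes from the thing itself.
- manip.spot_in(thing, camera): "point" ([column, row] in pixels, amid what is visible of it).
The state is a dict: "time_s": time; "qpos": joint angles; "qvel": joint speeds; "joint_efforts": joint torques, N m; "eef_pos": TCP position; "eef_rot": TCP orientation; "wrist_force": force on the tool from outside, world axes, zero at the start; "moment": the same for the moment, N m; "opening": finger opening in m.
Only numpy, scipy, OpenCV 4.12 (cv2) and the standard library are available. Lean on these libraries where they do the work, as an engineer would, in place of code of your own. Each camera call takes 0.05 s, during which the arm holds its last target. There are 200 camera calls.

## Working session

There is one attempt and no reset: what is moved stays moved. The work goes in short steps, Python scripts to look and compute and a tool call to move; the robot and the scene stay as the last step left them, time stands still between calls to the robot, and variables do not carry over. Pictures are saved under pics/ and viewed, about 8 in all and at most 12, crops included, and the job is handed in when it is done.

Besides the shell and the picture viewer there is one more tool, called as name(argument=value, ...) on one line, values as JSON. drive_tool: Moves the arm, as the interface text tells. Its arguments: {"type":"object","properties":{"commands":{"type":"array","items":{"type":"object","properties":{"slide":{"type":"array","items":{"type":"number"}},"turn":{"type":"number"}}}},"fingers":{"type":"number"},"grip_force":{"type":"number"}},"required":["commands"]}

```bash
mkdir -p pics; ls
cat > h.py <<'E'
import numpy as np, cv2
from cell import manip
def cal(n):
    c=manip.calibration(n); R=cv2.Rodrigues(np.array(c["rvec"],float))[0]; return np.array(c["K"]),float(c["k1"]),R,np.array(c["tvec"],float).ravel()
def ray(n,uv):
    K,k1,R,t=cal(n); p=cv2.undistortPoints(np.array([[uv]],float),K,np.array([k1,0,0,0]))[0,0]
    d=R.T@np.array([p[0],p[1],1]); return -R.T@t,d
def at_z(n,uv,z):
    o,d=ray(n,uv); return o+d*(z-o[2])/d[2]
def at_depth(n,uv,D):
    o,d=ray(n,uv); return o+d*D
def proj(n,P):
    K,k1,R,t=cal(n); return cv2.projectPoints(np.array(P,float).reshape(-1,1,3),cv2.Rodrigues(R)[0],t,K,np.array([k1,0,0,0]))[0][:,0]
def snap(n,f):
    im,d=manip.grab_frame(n); cv2.imwrite(f"pics/{f}.png",im[:,:,::-1]); np.save(f"pics/{f}.npy",d); return im,d
E
python3 - <<'E'
from h import *
print({k:np.round(v,3).tolist() for k,v in manip.observe().items()})
for n in("scene","top"):
    c=manip.calibration(n);print(n,c["K"],c["k1"]);K,k,R,t=cal(n);print((-R.T@t).round(3),R[2].round(3),R[0].round(3))
    im,d=snap(n,n+"0")
    for th in("wing","rack","pallet","fork","pin_round_mid","pin_ball_mid","slot_nominal"):
        try:
            for r in manip.spot_in(th,n)[:3]:
                u,v=np.round(r["point"]).astype(int); print(th,np.round(r["point"],1),round(r["p"],2),at_depth(n,r["point"],d[v,u]).round(4))
        except Exception as e: print(th,e)
a=cv2.imread("pics/scene0.png");b=cv2.imread("pics/top0.png")
E
```

```text
pics
{'time_s': 0.0, 'qpos': [64.229, 22.873, 2.58, 88.115, -1.071, 69.148, -2.906], 'qvel': [-0.043, 0.018, 0.056, 0.102, -0.052, -0.056, 0.044], 'joint_efforts': [-0.0, -47.512, 1.364, -25.422, 0.012, 0.009, 0.0], 'eef_pos': [0.223, -0.61, 0.255], 'eef_rot': [[-0.939, -0.001, 0.344], [-0.344, 0.002, -0.939], [0.0, -1.0, -0.002]], 'wrist_force': [0.636, -0.361, 0.032], 'moment': [-0.02, 0.018, -0.031], 'opening': 0.085}
scene [[405.61704968   0.         279.47713873]
 [  0.         405.61704968 213.49658505]
 [  0.           0.           1.        ]] -0.11350827920067619
[1.009 0.186 0.703] [-0.539 -0.17  -0.825] [-0.296  0.955 -0.004]
wing [387.8 268.8] 0.81 [0.6323 0.2754 0.0354]
wing [348.2 252.4] 0.7 [0.6298 0.1977 0.0528]
wing [371.7 190.6] 0.51 [0.4696 0.2148 0.0457]
rack [360.4 228.1] 0.74 [0.5553 0.21   0.029 ]
pallet [191.1 224. ] 0.61 [ 0.6483 -0.1106  0.0359]
fork [185.4 206.1] 0.74 [ 0.6167 -0.1359  0.0439]
pin_round_mid [332.2 209.4] 0.79 [0.5459 0.1479 0.0545]
pin_ball_mid [397.  227.9] 0.68 [0.5396 0.2788 0.0377]
pin_ball_mid [187.5 205.8] 0.25 [ 0.6154 -0.1316  0.0451]
slot_nominal [186.5 226.2] 0.85 [ 0.6579 -0.1154  0.04  ]
slot_nominal [364.7 213.5] 0.2 [0.5417 0.2106 0.0613]
top [[453.26389365   0.         278.32076255]
 [  0.         453.26389365 205.92956443]
 [  0.           0.           1.        ]] -0.035524419138908116
[0.504 0.08  0.861] [ 0.116 -0.008 -0.993] [-0.026 -1.     0.005]
wing [165.2 195.2] 0.84 [0.6241 0.2789 0.0474]
wing [204.  291.5] 0.72 [0.4505 0.2087 0.0541]
wing [206.6 200.1] 0.7 [0.6122 0.2026 0.0549]
rack [211.5 244.7] 0.75 [0.5327 0.1967 0.0399]
pallet [385.3 193.7] 0.93 [ 0.6166 -0.1209  0.0474]
fork [387.1 198.1] 0.9 [ 0.6086 -0.124   0.0465]
pin_ball_mid [164.3 246.4] 0.65 [0.5308 0.2756 0.0668]
slot_nominal [381.3 190.8] 0.7 [ 0.6224 -0.1143  0.0458]
```

Run:
```python
import cv2
a=cv2.imread("pics/scene0.png")
cv2.imwrite("pics/s0c.png",cv2.resize(a[110:350,60:480],None,fx=1.9,fy=1.9,interpolation=cv2.INTER_CUBIC))
a=cv2.imread("pics/top0.png")
cv2.imwrite("pics/t0c.png",cv2.resize(a[110:340,120:520],None,fx=2,fy=2,interpolation=cv2.INTER_CUBIC))
```

```text
(no output)
```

View pics/s0c.png

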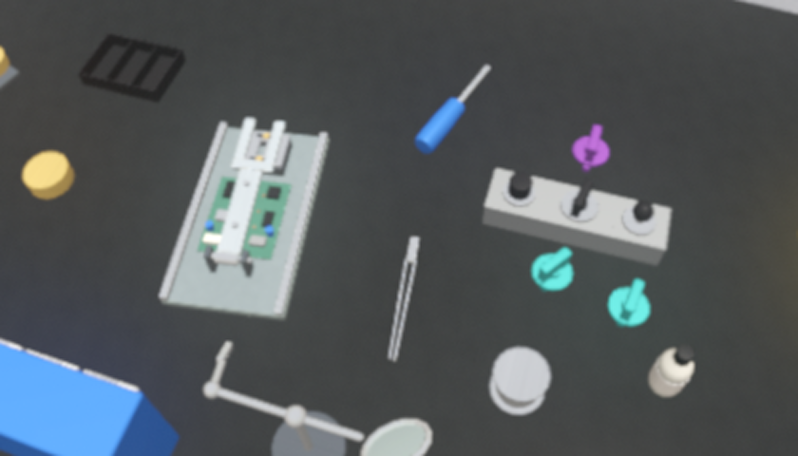

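View pics/t0c.png

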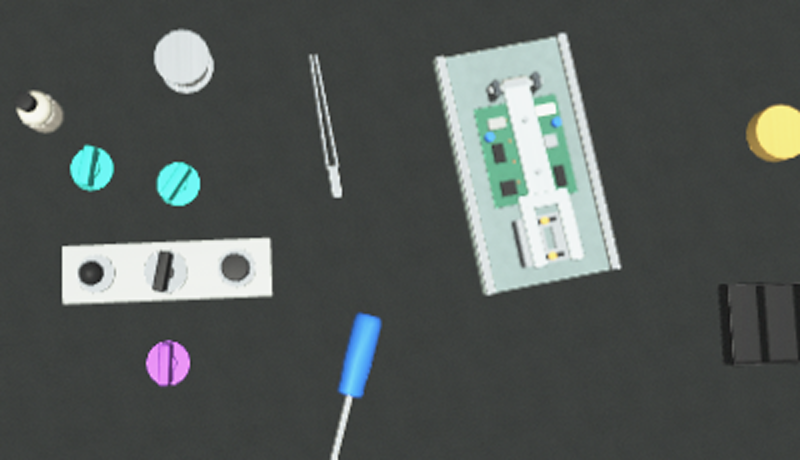

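The toggle is the black bar in the middle well, at about (201, 245) in the top picture. The round knob is at about (237, 243) and the ball at about (165, 246). The purple and turquoise copies lie outside the block. The lock is at the robot end of the pallet, at about (396, 228).

Run:
```python
from h import *
t=cv2.imread("pics/top0.png");s=cv2.imread("pics/scene0.png")
z=lambda a,r,c,w,h:cv2.resize(a[r:r+h,c:c+w],(400,300),interpolation=cv2.INTER_CUBIC)
o=np.vstack([np.hstack([z(t,195,365,72,54),z(s,168,170,72,54)]),np.hstack([z(t,225,170,72,54),z(s,190,330,72,54)])])
cv2.imwrite("pics/z1.png",o)
for n in("top","scene"):
    d=np.load(f"pics/{n}0.npy");K,k1,R,tt=cal(n)
    v,u=np.mgrid[:420,:560];p=cv2.undistortPoints(np.stack([u,v],-1).reshape(-1,1,2).astype(float),K,np.array([k1,0,0,0]))[:,0]
    D=d.ravel();P=np.c_[p*D[:,None],D];W=(P-tt)@R;W[D==0]=np.nan
    np.save(f"pics/{n}W.npy",W.reshape(420,560,3))
    W=W.reshape(420,560,3)
    for nm,(x0,x1,y0,y1,z0,z1) in dict(rack=(.47,.6,.09,.33,.02,.041),pallet=(.45,.8,-.25,-.02,.007,.03)).items():
        m=(W[...,0]>x0)&(W[...,0]<x1)&(W[...,1]>y0)&(W[...,1]<y1)&(W[...,2]>z0)&(W[...,2]<z1)
        Q=W[m];r=cv2.minAreaRect(Q[:,:2].astype(np.float32)*1000);print(n,nm,m.sum(),np.round(r[0],1),np.round(r[1],1),round(r[2],1),np.median(Q[:,2]).round(4),np.percentile(Q[:,2],[5,95]).round(4))
```

```text
top rack 2569 [553.3 213.7] [ 92.1 191.1] 1.0 0.035 [0.0322 0.0394]
top pallet 6396 [604.8 -95.4] [263.5 193.3] 9.7 0.0123 [0.0087 0.0247]
scene rack 2069 [531.7 211.5] [117.2 194.8] 19.5 0.0329 [0.0241 0.0376]
scene pallet 4785 [ 629.5 -124.9] [231.8 129.8] 9.3 0.0109 [0.0077 0.0242]
```

View pics/z1.png

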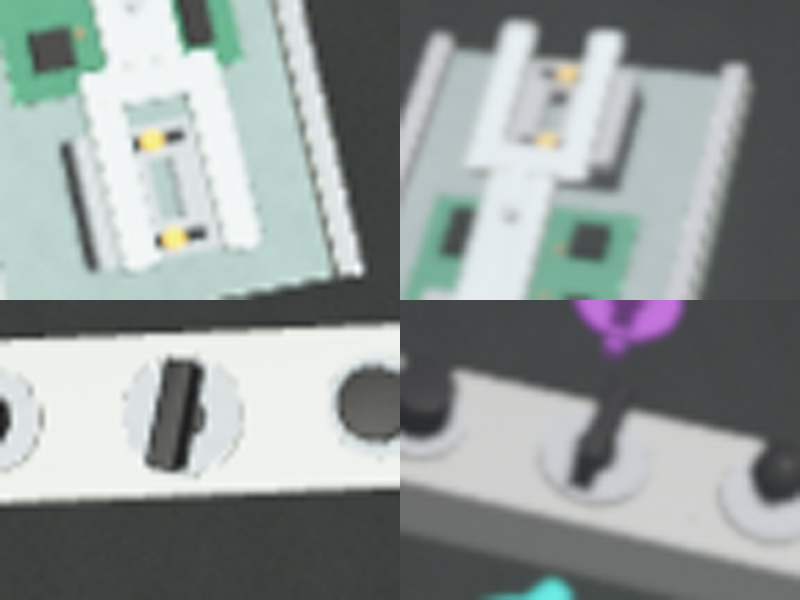

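The lock zoom shows the slot at about top pixel (394.7, 228.2). Its slotted screw holes are shifted to the right (−y) of the screws. The wing is clear at about (201, 245). I'll fit both numerically.

```bash
cat > fit.py <<'E'
from h import *
from scipy.optimize import minimize
for n in("top","scene"):
    W=np.load(f"pics/{n}W.npy")
    for nm,(x0,x1,y0,y1,z0,z1),s in(("rack",(.45,.62,.09,.33,.03,.0385),0),("pallet",(.45,.8,-.25,-.02,.0065,.06),0)):
        m=(W[...,0]>x0)&(W[...,0]<x1)&(W[...,1]>y0)&(W[...,1]<y1)&(W[...,2]>z0)&(W[...,2]<z1)
        m=cv2.morphologyEx(m.astype(np.uint8),cv2.MORPH_OPEN,np.ones((2,2)))
        k,l,st,_=cv2.connectedComponentsWithStats(m,connectivity=4);i=1+st[1:,4].argmax()
        Q=W[l==i];r=cv2.minAreaRect(Q[:,:2].astype(np.float32)*1000);print(n,nm,len(Q),np.round(r[0],1),np.round(r[1],1),round(r[2],1))
# wing: fit a box silhouette in both views
S=6
def crop(n,r,c,w,h):
    g=cv2.imread(f"pics/{n}0.png").max(2)[r:r+h,c:c+w]
    return cv2.resize(g,None,fx=S,fy=S,interpolation=cv2.INTER_LINEAR).astype(float)
boxes={"top":(230,190,25,30),"scene":(203,355,24,25)}
G={n:crop(n,*b) for n,b in boxes.items()}
def sil(n,P):
    r,c,w,h=boxes[n];p=(proj(n,P)-[c,r]+.5)*S-.5
    hull=cv2.convexHull(p.astype(np.float32)); m=np.zeros(G[n].shape,np.uint8)
    cv2.fillConvexPoly(m,np.round(hull*16).astype(np.int32),1,shift=4);return m>0
def box(x,y,z,a,dx=.036,dy=.010,dz=.024):
    B=np.array([[i,j,k] for i in(-.5,.5) for j in(-.5,.5) for k in(-.5,.5)])*[dx,dy,dz]
    c,s=np.cos(a),np.sin(a);return B@np.array([[c,s,0],[-s,c,0],[0,0,1]])+[x,y,z]
def cost(q,views):
    x,y,z,a=q[0]/1e3,q[1]/1e3,q[2]/1e3,q[3]/57.3;e=0
    for n in views:
        m=sil(n,box(x,y,z,a));d=cv2.dilate(m.astype(np.uint8),np.ones((25,25)))>0
        g=np.clip(G[n],0,180); e-=g[d&~m].mean()-g[m].mean()
    return e+(q[2]-50)**2*.2
p0=at_z("top",(201.5,245.5),.05)*1e3
for v in(["top"],["scene"],["top","scene"]):
    best=min((minimize(cost,[p0[0],p0[1],50,a],args=(v,),method="Nelder-Mead",options=dict(initial_simplex=np.array([p0[0],p0[1],50,a])+np.vstack([np.zeros(4),np.diag([4,4,3,8])]))) for a in(-20,-8,5,20)),key=lambda r:r.fun)
    print(v,best.x.round(2),round(best.fun,1))
for uv in((394.65,228.25),):print("slot",at_z("top",uv,.03).round(4))
E
python3 fit.py
```

```text
top rack 2119 [531.5 217.2] [ 50.5 198.2] 1.5
top pallet 8077 [nan nan] [0. 0.] 0.0
scene rack 1709 [536.6 223.3] [ 73.4 197.5] 9.3
scene pallet 6005 [ 619.2 -124.2] [251.8 126.4] 9.2
['top'] [531.71 213.46  49.96 -11.12] -85.9
['scene'] [530.71 213.4   50.    -7.94] -64.0Traceback (most recent call last):
  File "fit.py", line 32, in <module>
    best=min((minimize(cost,[p0[0],p0[1],50,a],args=(v,),method="Nelder-Mead",options=dict(initial_simplex=np.array([p0[0],p0[1],50,a])+np.vstack([np.zeros(4),np.diag([4,4,3,8])]))) for a in(-20,-8,5,20)),key=lambda r:r.fun)
  File "fit.py", line 32, in <genexpr>
    best=min((minimize(cost,[p0[0],p0[1],50,a],args=(v,),method="Nelder-Mead",options=dict(initial_simplex=np.array([p0[0],p0[1],50,a])+np.vstack([np.zeros(4),np.diag([4,4,3,8])]))) for a in(-20,-8,5,20)),key=lambda r:r.fun)
              ~~~~~~~~^^^^^^^^^^^^^^^^^^^^^^^^^^^^^^^^^^^^^^^^^^^^^^^^^^^^^^^^^^^^^^^^^^^^^^^^^^^^^^^^^^^^^^^^^^^^^^^^^^^^^^^^^^^^^^^^^^^^^^^^^^^^^^^^^^^^^^^^^^^^^^^^^^^^^^^^^^^^^^^
    res = _minimize_neldermead(fun, x0, args, callback, bounds=bounds,
                               **options)
    fxcc = func(xcc)
    fx = function(np.copy(x), *(wrapper_args + args))
  File "fit.py", line 27, in cost
    m=sil(n,box(x,y,z,a));d=cv2.dilate(m.astype(np.uint8),np.ones((25,25)))>0
  File "fit.py", line 18, in sil
    r,c,w,h=boxes[n];p=(proj(n,P)-[c,r]+.5)*S-.5
                        ~~~~^^^^^
  File "h.py", line 13, in proj
    K,k1,R,t=cal(n); return cv2.projectPoints(np.array(P,float).reshape(-1,1,3),cv2.Rodrigues(R)[0],t,K,np.array([k1,0,0,0]))[0][:,0]
             ~~~^^^
  File "h.py", line 4, in cal
    c=manip.calibration(n); R=cv2.Rodrigues(np.array(c["rvec"],float))[0]; return np.array(c["K"]),float(c["k1"]),R,np.array(c["tvec"],float).ravel()
ValueError: time passes only in moves, steps and waits
```

```bash
python3 - <<'E'
s=open('h.py').read().replace("import numpy","import functools, numpy",1).replace("import functools, numpy as np","import functools\nimport numpy as np").replace("def cal(n)","@functools.lru_cache\ndef cal(n)");open('h.py','w').write(s)
f=open('fit.py').read()
f=f.replace("Q=W[l==i];","Q=W[(l==i)&np.isfinite(W[...,0])];").replace("**2*.2","**2*.02")
f+='''
print("--pallet")
S=2
W=np.load("pics/sceneW.npy")
boxes={"top":(110,310,150,160),"scene":(155,130,120,140)}
G={n:crop(n,*b) for n,b in boxes.items()}
def pc(q,views):
    e=0
    for n in views:
        a=q[2]/57.3;m=sil(n,box(q[0]/1e3,q[1]/1e3,q[3]/2e3,a,.23,.13,q[3]/1e3))
        k=np.ones((9,9));mm=m.astype(np.uint8);d=cv2.dilate(mm,k)>0;i=cv2.erode(mm,k)>0
        g=np.clip(G[n],0,150);e+=g[d&~m].mean()-g[m&~i].mean()
    return e
for h in(10,16):
  for v in(["top"],["scene"],["top","scene"]):
    b=minimize(lambda q:pc([*q,h],v),[629,-124,9.5],method="Nelder-Mead",options=dict(initial_simplex=np.array([629,-124,9.5])+np.vstack([np.zeros(3),np.diag([5,5,2])])))
    x,y,a=b.x;a/=57.3;print(h,v,b.x.round(2),round(b.fun,1),"nominal",(x-75*np.cos(a)).round(1),(y-75*np.sin(a)).round(1))
    s=at_z("top",(394.65,228.25),.03)[:2]*1e3-[x,y];c,si=np.cos(a),np.sin(a);print("slot in pallet",(c*s[0]+si*s[1]).round(1),(-si*s[0]+c*s[1]).round(1))
'''
open('fit.py','w').write(f)
E
python3 fit.py
```

```text
top rack 2107 [531.5 216.7] [ 52.1 198.7] 1.0
top pallet 8052 [ 627.1 -128.4] [232.  135.6] 9.8
scene rack 1703 [524.4 217.7] [ 75.7 195.9] 1.3
scene pallet 5985 [ 619.3 -124.8] [251.8 127.6] 9.2
['top'] [531.76 214.01  47.02 -11.74] -86.1
['scene'] [530.79 213.4   50.11  -8.06] -64.0
['top', 'scene'] [531.61 213.39  50.84  -9.28] -148.8
slot [ 0.5544 -0.1391  0.03  ]
--pallet
10 ['top'] [ 627.72 -126.6     9.65] -69.0 nominal 553.8 -139.2
slot in pallet -74.4 -0.1
10 ['scene'] [ 628.53 -127.97    9.71] -50.1 nominal 554.6 -140.6
slot in pallet -75.0 1.5
10 ['top', 'scene'] [ 628.23 -127.05    9.58] -115.6 nominal 554.3 -139.5
slot in pallet -74.8 0.4
16 ['top'] [ 626.96 -125.48    9.69] -69.9 nominal 553.0 -138.1
slot in pallet -73.8 -1.3
16 ['scene'] [ 628.14 -126.59    9.7 ] -51.3 nominal 554.2 -139.2
slot in pallet -74.8 0.0
16 ['top', 'scene'] [ 627.51 -125.93    9.56] -118.9 nominal 553.5 -138.4
slot in pallet -74.3 -0.9
```

drive_tool(commands=[{"slide": [-0.38,0,-0.297],"turn": 0.513},{"slide": [-0.38,0,-0.297],"turn": 0.513},{"slide": [-0.38,0,-0.297],"turn": 0.513},{"slide": [-0.38,0,-0.297],"turn": 0.513},{"slide": [-0.38,0,-0.297],"turn": 0.513},{"slide": [-0.38,0,-0.297],"turn": 0.513},{"slide": [-0.38,0,-0.297],"turn": 0.513},{"slide": [-0.38,0,-0.297],"turn": 0.513},{"slide": [-0.38,0,-0.297],"turn": 0.513},{"slide": [-0.38,0,-0.297],"turn": 0.513}], fingers=0.55)

```text
time_s: 1.8
eef_pos: [0.4799, -0.1972, 0.2568]
eef_rot: [[-0.987, 0.002, -0.158], [0.158, 0.001, -0.987], [-0.001, -1.0, -0.001]]
wrist_force: [0.7, 0.1, 0.3]
opening: 0.0384
```

```bash
cat > go.py <<'E'
from h import *
import sys
o=manip.observe();R=np.array(o["eef_rot"]);p=np.array(o["eef_pos"])
print("t",o["time_s"],"pos",p.round(4),"zyaw",np.degrees(np.arctan2(R[1,2],R[0,2])).round(2),"tilt",R[:2,1].round(4),"F",np.round(o["wrist_force"],1),"M",np.round(o["moment"],2),"open",round(o["opening"],4),"q7",round(o["qpos"][6],1),"tip",round(manip.tip_extent,4))
if len(sys.argv)>3:
    T=np.array(sys.argv[1:4],float);print("slide",(R.T@(T-p)).round(4))
    if len(sys.argv)>4: print("turn",round(-((float(sys.argv[4])-np.degrees(np.arctan2(R[1,2],R[0,2]))+180)%360-180)/57.2958,4))
E
python3 go.py 0.5316 0.2134 0.16 -99.3
python3 - <<'E'
from h import *
g=cv2.imread("pics/top0.png").astype(np.float32)
c,s=np.cos(9.6/57.3),np.sin(9.6/57.3)
for dx in(-6,-3,0,3,6):
    ys=np.arange(-14,15,1.)
    P=np.array([[.5544+(dx*c-y*s)/1e3,-.1391+(dx*s+y*c)/1e3,.03] for y in ys])
    uv=proj("top",P).astype(np.float32);v=cv2.remap(g,uv[:,0],uv[:,1],cv2.INTER_LINEAR)[:,0]
    print(dx,"R-B/G:",[f"{int(a)}:{int(b[1])}/{int(b[2])}" for a,b in zip(ys,v)])
for y in(0,):
    xs=np.arange(-26,27,1.);P=np.array([[.5544+(x*c)/1e3,-.1391+(x*s)/1e3,.03] for x in xs])
    uv=proj("top",P).astype(np.float32);v=cv2.remap(g,uv[:,0],uv[:,1],cv2.INTER_LINEAR)[:,0];print([f"{int(a)}:{int(b[1])}/{int(b[2])}" for a,b in zip(xs,v)])
E
```

```text
t 1.8 pos [ 0.4799 -0.1972  0.2568] zyaw -99.08 tilt [0.0016 0.0007] F [0.7 0.1 0.3] M [-0.01 -0.09  0.01] open 0.0384 q7 -83.0 tip 0.025
slide [ 0.0139  0.0971 -0.4135]
turn 0.0039
-6 R-B/G: ['-14:219/212', '-13:218/211', '-12:221/214', '-11:226/219', '-10:226/220', '-9:226/220', '-8:226/220', '-7:226/220', '-6:221/215', '-5:214/208', '-4:198/189', '-3:185/174', '-2:190/175', '-1:196/177', '0:203/182', '1:207/186', '2:207/186', '3:210/190', '4:216/201', '5:221/211', '6:226/219', '7:231/225', '8:236/231', '9:240/235', '10:244/239', '11:244/240', '12:245/241', '13:245/241', '14:245/241']
-3 R-B/G: ['-14:213/206', '-13:209/201', '-12:220/214', '-11:227/221', '-10:227/221', '-9:227/221', '-8:227/221', '-7:227/221', '-6:227/220', '-5:217/209', '-4:202/193', '-3:194/181', '-2:188/171', '-1:197/178', '0:207/186', '1:207/186', '2:208/187', '3:211/192', '4:216/199', '5:221/210', '6:225/217', '7:224/218', '8:228/222', '9:236/231', '10:241/237', '11:244/240', '12:245/241', '13:245/241', '14:245/241']
0 R-B/G: ['-14:206/198', '-13:214/208', '-12:225/220', '-11:225/220', '-10:226/220', '-9:226/2
[... 1188 characters left out ...]
3:217/203', '-22:223/217', '-21:229/230', '-20:235/241', '-19:235/244', '-18:235/245', '-17:233/244', '-16:232/243', '-15:233/242', '-14:233/239', '-13:232/234', '-12:227/225', '-11:222/214', '-10:214/199', '-9:206/184', '-8:203/182', '-7:202/182', '-6:203/182', '-5:204/183', '-4:205/184', '-3:207/186', '-2:207/186', '-1:207/186', '0:207/186', '1:207/185', '2:206/184', '3:205/183', '4:205/183', '5:206/184', '6:206/184', '7:204/182', '8:202/182', '9:209/192', '10:216/204', '11:225/219', '12:231/232', '13:232/238', '14:233/243', '15:232/244', '16:232/244', '17:233/244', '18:233/242', '19:233/240', '20:230/231', '21:224/217', '22:217/203', '23:209/188', '24:208/186', '25:207/185', '26:208/186']
```

drive_tool(commands=[{"slide": [0.014,0.03,-0.4135],"turn": 0.004},{"slide": [0.014,0.03,-0.4135],"turn": 0.004},{"slide": [0.014,0.03,-0.4135],"turn": 0.004},{"slide": [0.014,0.03,-0.4135],"turn": 0.004},{"slide": [0.014,0.03,-0.4135],"turn": 0.004},{"slide": [0.014,0.03,-0.4135],"turn": 0.004},{"slide": [0.014,0.03,-0.4135],"turn": 0.004},{"slide": [0.014,0.097,-0.4135],"turn": 0.004},{"slide": [0.014,0.097,-0.4135],"turn": 0.004},{"slide": [0.014,0.097,-0.4135],"turn": 0.004}])

```text
time_s: 2.8
eef_pos: [0.5273, 0.2139, 0.1547]
eef_rot: [[-0.987, -0.009, -0.158], [0.158, 0.001, -0.987], [0.008, -1.0, 0.001]]
wrist_force: [-1.3, -0.9, -0.9]
opening: 0.0385
```

```bash
python3 go.py 0.5316 0.2134 0.0665 -99.3
```

```text
t 2.8 pos [0.5273 0.2139 0.1547] zyaw -99.07 tilt [-0.0085  0.0006] F [-1.3 -0.9 -0.9] M [-0.06  0.05  0.  ] open 0.0385 q7 -134.4 tip 0.025
slide [-0.0051  0.0882 -0.0003]
turn 0.0039
```

drive_tool(commands=[{"slide": [0,0.025,0],"turn": 0},{"slide": [0,0.05,0],"turn": 0},{"slide": [0,0.06,0],"turn": 0},{"slide": [0,0.06,0],"turn": 0},{"slide": [0,0.06,0],"turn": 0},{"slide": [0,0.06,0],"turn": 0},{"slide": [0,0.06,0],"turn": 0},{"slide": [0,0.06,0],"turn": 0},{"slide": [0,0.06,0],"turn": 0},{"slide": [0,0.06,0],"turn": 0}])

```text
time_s: 3.8
eef_pos: [0.5312, 0.2094, 0.0995]
eef_rot: [[-0.986, 0.0, -0.165], [0.165, -0.0, -0.986], [-0.0, -1.0, 0.0]]
wrist_force: [-0.6, -0.9, 0.4]
opening: 0.0386
```

```bash
python3 go.py 0.5316 0.2134 0.0665 -99.3
python3 - <<'E'
from h import *
im,d=snap("scene","s2"); 
cv2.imwrite("pics/s2c.png",cv2.resize(im[150:270,300:460,::-1],None,fx=4,fy=4,interpolation=cv2.INTER_CUBIC))
E
```

```text
t 3.8 pos [0.5312 0.2094 0.0995] zyaw -99.52 tilt [ 0.0003 -0.0001] F [-0.6 -0.9  0.4] M [ 0.    0.05 -0.01] open 0.0386 q7 -136.5 tip 0.025
slide [ 0.0003  0.033  -0.004 ]
turn -0.0038
```

View pics/s2c.png

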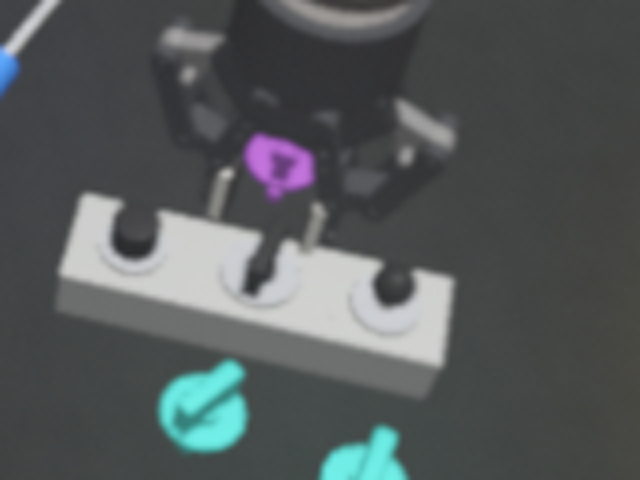

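The jaws straddle the wing and clear both knobs. I'll correct 4 mm sideways, then go down.

drive_tool(commands=[{"slide": [0,0,-0.004],"turn": -0.004},{"slide": [0,0.01,-0.004],"turn": -0.004},{"slide": [0,0.02,-0.004],"turn": -0.004},{"slide": [0,0.028,-0.004],"turn": -0.004},{"slide": [0,0.033,-0.004],"turn": -0.004},{"slide": [0,0.033,-0.004],"turn": -0.004},{"slide": [0,0.033,-0.004],"turn": -0.004},{"slide": [0,0.033,-0.004],"turn": -0.004},{"slide": [0,0.033,-0.004],"turn": -0.004},{"slide": [0,0.033,-0.004],"turn": -0.004}])

```text
time_s: 4.85
eef_pos: [0.532, 0.2134, 0.0666]
eef_rot: [[-0.987, 0.001, -0.161], [0.161, 0.0, -0.987], [-0.001, -1.0, -0.0]]
wrist_force: [0.1, -0.4, 0.0]
opening: 0.0383
```

```bash
python3 go.py 0.5316 0.2134 0.0665 -99.3
```

```text
t 4.85 pos [0.532  0.2134 0.0666] zyaw -99.29 tilt [0.0007 0.0001] F [ 0.1 -0.4  0. ] M [ 0.01  0.02 -0.  ] open 0.0383 q7 -137.9 tip 0.025
slide [0.0004 0.0001 0.0001]
turn 0.0002
```

drive_tool(commands=[{"slide": [0,0,0],"turn": 0},{"slide": [0,0,0],"turn": 0},{"slide": [0,0,0],"turn": 0},{"slide": [0,0,0],"turn": 0},{"slide": [0,0,0],"turn": 0},{"slide": [0,0,0],"turn": 0},{"slide": [0,0,0],"turn": 0},{"slide": [0,0,0],"turn": 0},{"slide": [0,0,0],"turn": 0},{"slide": [0,0,0],"turn": 0}], fingers=1, grip_force=70)

```text
time_s: 5.85
eef_pos: [0.532, 0.2135, 0.0666]
eef_rot: [[-0.987, 0.001, -0.161], [0.161, 0.0, -0.987], [-0.001, -1.0, -0.0]]
wrist_force: [-0.0, -0.2, 5.7]
opening: 0.0088
```

```bash
python3 go.py 0.5316 0.2134 0.0665 -99.3
```

```text
t 5.85 pos [0.532  0.2135 0.0666] zyaw -99.29 tilt [0.0006 0.0001] F [-0.  -0.2  5.7] M [-0.05  0.1   0.01] open 0.0088 q7 -137.9 tip 0.025
slide [0.0004 0.0001 0.0001]
turn 0.0002
```

drive_tool(commands=[{"slide": [0,-0.01,0],"turn": 0},{"slide": [0,-0.025,0],"turn": 0},{"slide": [0,-0.045,0],"turn": 0},{"slide": [0,-0.07,0],"turn": 0},{"slide": [0,-0.09,0],"turn": 0},{"slide": [0,-0.1,0],"turn": 0},{"slide": [0,-0.1,0],"turn": 0},{"slide": [0,-0.1,0],"turn": 0},{"slide": [0,-0.1,0],"turn": 0},{"slide": [0,-0.1,0],"turn": 0}])

```text
time_s: 6.85
eef_pos: [0.5311, 0.213, 0.1651]
eef_rot: [[-0.987, -0.002, -0.161], [0.161, -0.001, -0.987], [0.002, -1.0, 0.001]]
wrist_force: [0.4, -1.0, -0.2]
opening: 0.0082
```

```bash
python3 go.py 0.5542 -0.1394 0.1665 -80.4
python3 - <<'E'
from h import *
snap("top","t3");im,d=snap("scene","s3")
cv2.imwrite("pics/s3c.png",cv2.resize(im[110:270,300:480,::-1],None,fx=4,fy=3.7,interpolation=cv2.INTER_CUBIC))
E
```

```text
t 6.85 pos [0.5311 0.213  0.1651] zyaw -99.29 tilt [-0.0021 -0.0009] F [ 0.4 -1.  -0.2] M [-0.01  0.    0.01] open 0.0082 q7 -134.4 tip 0.025
slide [-0.0797 -0.0011  0.3441]
turn -0.3296
```

View pics/s3c.png

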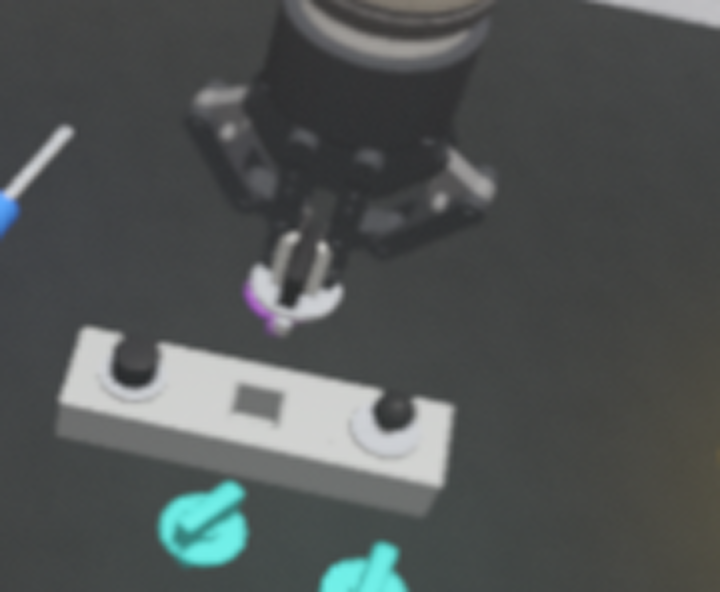

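The toggle is out and upright in the jaws, with its collar at about (295, 290) in the crop. The other two pins haven't moved. Carrying it to the lock now.

drive_tool(commands=[{"slide": [-0.08,0,0.344],"turn": -0.33},{"slide": [-0.08,0,0.344],"turn": -0.33},{"slide": [-0.08,0,0.344],"turn": -0.33},{"slide": [-0.08,0,0.344],"turn": -0.33},{"slide": [-0.08,0,0.344],"turn": -0.33},{"slide": [-0.08,0,0.344],"turn": -0.33},{"slide": [-0.08,0,0.344],"turn": -0.33},{"slide": [-0.08,0,0.344],"turn": -0.33},{"slide": [-0.08,0,0.344],"turn": -0.33},{"slide": [-0.08,0,0.344],"turn": -0.33}])

```text
time_s: 7.95
eef_pos: [0.5552, -0.1372, 0.166]
eef_rot: [[-0.986, -0.001, 0.168], [-0.168, 0.001, -0.986], [0.0, -1.0, -0.002]]
wrist_force: [0.4, 1.0, -0.1]
opening: 0.0086
```

drive_tool(commands=[{"slide": [0,0.03,0],"turn": 0},{"slide": [0,0.05,0],"turn": 0},{"slide": [0,0.05,0],"turn": 0},{"slide": [0,0.05,0],"turn": 0},{"slide": [0,0.05,0],"turn": 0},{"slide": [0,0.05,0],"turn": 0},{"slide": [0,0.05,0],"turn": 0},{"slide": [0,0.05,0],"turn": 0},{"slide": [0,0.05,0],"turn": 0},{"slide": [0,0.05,0],"turn": 0}])

```text
time_s: 8.95
eef_pos: [0.5552, -0.1392, 0.1164]
eef_rot: [[-0.986, 0.0, 0.167], [-0.167, -0.0, -0.986], [-0.0, -1.0, 0.0]]
wrist_force: [0.5, -0.4, -1.0]
opening: 0.0082
```

```bash
python3 go.py 0.5542 -0.1394 0.1065 -80.4
python3 - <<'E'
from h import *
t,_=snap("top","t4");s,d=snap("scene","s4")
z=lambda a,r,c,w,h:cv2.resize(a[r:r+h,c:c+w,::-1],(400,400),interpolation=cv2.INTER_CUBIC)
cv2.imwrite("pics/z4.png",np.hstack([z(t,180,340,90,90),z(s,130,140,90,90)]))
E
```

```text
t 8.95 pos [ 0.5552 -0.1392  0.1164] zyaw -80.39 tilt [ 0.0001 -0.0002] F [ 0.5 -0.4 -1. ] M [ 0.06  0.   -0.01] open 0.0082 q7 -79.3 tip 0.025
slide [0.001  0.0099 0.0001]
turn 0.0002
```

View pics/z4.png

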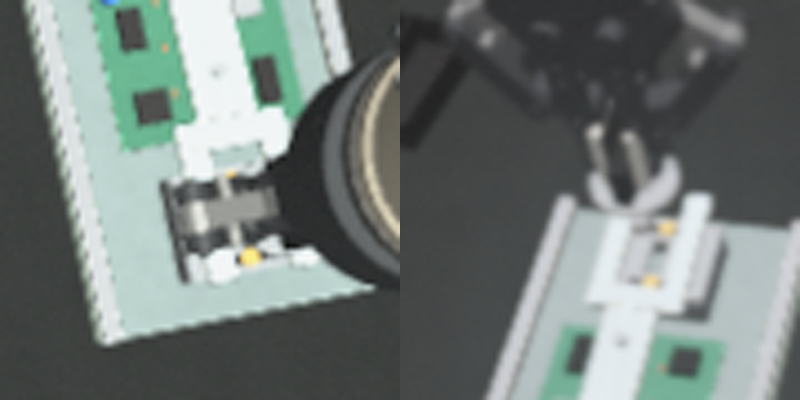

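Run:
```python
from h import *
f=lambda uv:((uv-[140,130]+.5)*400/90+[400,0]).round(1)
a=np.arange(0,360,30)/57.3
C=np.array([.5552,-.1392,.088])
print("collar top pred",f(proj("scene",C+.02*np.c_[np.cos(a),np.sin(a),0*a])).tolist())
c,s=np.cos(9.6/57.3),np.sin(9.6/57.3)
for nm,h in(("slot",.03),):
    P=[[.5542+x*c-y*s,-.1394+x*s+y*c,h] for x,y in((.0105,.00425),(.0105,-.00425),(-.0105,-.00425),(-.0105,.00425),(0,0))]
    print(nm,f(proj("scene",P)).tolist())
im=cv2.imread("pics/s4.png");z=cv2.resize(im[150:200,172:222],(600,600),interpolation=cv2.INTER_CUBIC)
g=lambda uv:((uv-[172,150]+.5)*12-.5)
for pts,cl in((proj("scene",C+.02*np.c_[np.cos(a),np.sin(a),0*a]),(0,0,255)),(proj("scene",P[:4]),(255,0,0))):
    cv2.polylines(z,[np.round(g(pts)).astype(np.int32)],True,cl,1)
cv2.imwrite("pics/z5.png",z)
```

```text
collar top pred [[617.3, 208.5], [640.2, 209.1], [661.8, 200.6], [676.3, 185.4], [679.7, 167.9], [671.4, 152.7], [653.8, 143.8], [631.5, 143.3], [610.3, 151.5], [595.8, 166.1], [591.7, 183.6], [599.5, 199.1]]
slot [[661.0, 271.8], [643.7, 270.0], [654.6, 235.7], [671.7, 237.4], [657.8, 253.6]]
```

View pics/z5.png

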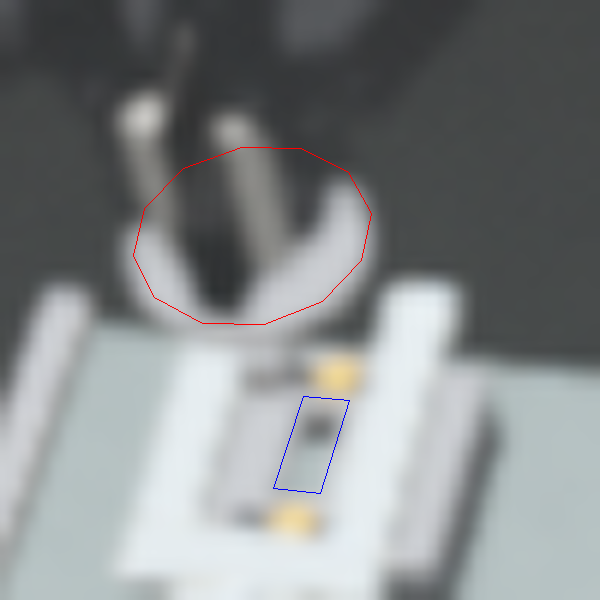

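drive_tool(commands=[{"slide": [0.0007,0.008,0],"turn": 0},{"slide": [0.0007,0.016,0],"turn": 0},{"slide": [0.0007,0.022,0],"turn": 0},{"slide": [0.0007,0.0245,0],"turn": 0},{"slide": [0.0007,0.0255,0],"turn": 0},{"slide": [0.0007,0.0265,0],"turn": 0},{"slide": [0.0007,0.0275,0],"turn": 0},{"slide": [0.0007,0.0285,0],"turn": 0},{"slide": [0.0007,0.0295,0],"turn": 0},{"slide": [0.0007,0.03,0],"turn": 0}])

```text
time_s: 10.05
eef_pos: [0.5545, -0.1392, 0.0863]
eef_rot: [[-0.986, 0.0, 0.167], [-0.167, -0.0, -0.986], [-0.0, -1.0, 0.0]]
wrist_force: [0.3, -0.1, -0.8]
opening: 0.0084
```

```bash
python3 go.py 0.5546 -0.1393 0.0865 -80.4
```

```text
t 10.05 pos [ 0.5545 -0.1392  0.0863] zyaw -80.39 tilt [ 0.0001 -0.0002] F [ 0.3 -0.1 -0.8] M [-0.03 -0.    0.05] open 0.0084 q7 -80.2 tip 0.025
slide [-0.0001 -0.0002  0.0001]
turn 0.0002
```

drive_tool(commands=[{"slide": [0,0.0004,0],"turn": 0},{"slide": [0,0.0008,0],"turn": 0},{"slide": [0,0.0012,0],"turn": 0},{"slide": [0,0.0016,0],"turn": 0},{"slide": [0,0.002,0],"turn": 0},{"slide": [0,0.0024,0],"turn": 0},{"slide": [0,0.0028,0],"turn": 0},{"slide": [0,0.0032,0],"turn": 0},{"slide": [0,0.0032,0],"turn": 0},{"slide": [0,0.0032,0],"turn": 0}])

```text
time_s: 11.05
eef_pos: [0.5545, -0.1392, 0.0831]
eef_rot: [[-0.986, -0.0, 0.167], [-0.167, -0.0, -0.986], [0.0, -1.0, 0.0]]
wrist_force: [0.1, -0.4, -0.1]
opening: 0.0087
```

```bash
python3 go.py 0.5546 -0.1393 0.083 -80.4
```

```text
t 11.05 pos [ 0.5545 -0.1392  0.0831] zyaw -80.38 tilt [-0.     -0.0001] F [ 0.1 -0.4 -0.1] M [-0.01 -0.06  0.05] open 0.0087 q7 -80.3 tip 0.025
slide [-0.0001  0.0001  0.0001]
turn 0.0003
```

drive_tool(commands=[{"slide": [0,0.0004,0],"turn": 0},{"slide": [0,0.0008,0],"turn": 0},{"slide": [0,0.0012,0],"turn": 0},{"slide": [0,0.0016,0],"turn": 0},{"slide": [0,0.002,0],"turn": 0},{"slide": [0,0.0024,0],"turn": 0},{"slide": [0,0.0028,0],"turn": 0},{"slide": [0,0.0032,0],"turn": 0},{"slide": [0,0.0035,0],"turn": 0},{"slide": [0,0.0035,0],"turn": 0}])

```text
time_s: 12.05
eef_pos: [0.5544, -0.1392, 0.0796]
eef_rot: [[-0.986, -0.0, 0.167], [-0.167, -0.0, -0.986], [0.0, -1.0, 0.0]]
wrist_force: [-2.3, 0.6, 4.4]
opening: 0.0084
```

```bash
python3 go.py 0.5546 -0.1393 0.0795 -80.4
```

```text
t 12.05 pos [ 0.5544 -0.1392  0.0796] zyaw -80.38 tilt [-0.0002 -0.0002] F [-2.3  0.6  4.4] M [-0.06  0.56 -0.04] open 0.0084 q7 -80.4 tip 0.025
slide [-0.0002  0.0001  0.0001]
turn 0.0003
```

drive_tool(commands=[{"slide": [0,0.001,0],"turn": 0},{"slide": [0,0.002,0],"turn": 0},{"slide": [0,0.003,0],"turn": 0},{"slide": [0,0.004,0],"turn": 0},{"slide": [0,0.005,0],"turn": 0},{"slide": [0,0.006,0],"turn": 0},{"slide": [0,0.0065,0],"turn": 0},{"slide": [0,0.007,0],"turn": 0},{"slide": [0,0.007,0],"turn": 0},{"slide": [0,0.007,0],"turn": 0}])

```text
time_s: 13.05
eef_pos: [0.5541, -0.1393, 0.0729]
eef_rot: [[-0.986, -0.001, 0.167], [-0.167, -0.0, -0.986], [0.001, -1.0, 0.0]]
wrist_force: [-3.2, 0.6, 7.9]
opening: 0.0085
```

```bash
python3 go.py 0.5546 -0.1393 0.0725 -80.4
```

```text
t 13.05 pos [ 0.5541 -0.1393  0.0729] zyaw -80.4 tilt [-0.001  -0.0003] F [-3.2  0.6  7.9] M [-0.04  0.82 -0.08] open 0.0085 q7 -80.6 tip 0.025
slide [-0.0005  0.0004  0.0001]
turn 0.0
```

drive_tool(commands=[{"slide": [0,0.0004,0],"turn": 0},{"slide": [0,0.0008,0],"turn": 0},{"slide": [0,0.0012,0],"turn": 0},{"slide": [0,0.0016,0],"turn": 0},{"slide": [0,0.002,0],"turn": 0},{"slide": [0,0.002,0],"turn": 0},{"slide": [0,0.002,0],"turn": 0},{"slide": [0,0.002,0],"turn": 0},{"slide": [0,0.002,0],"turn": 0},{"slide": [0,0.002,0],"turn": 0}])

```text
time_s: 14.05
eef_pos: [0.554, -0.1393, 0.0711]
eef_rot: [[-0.986, -0.001, 0.167], [-0.167, -0.0, -0.986], [0.001, -1.0, 0.0]]
wrist_force: [-4.3, 0.7, 9.5]
opening: 0.0084
```

```bash
python3 go.py 0.5546 -0.1393 0.0705 -80.4;  python3 - <<'E'
from h import *
s,d=snap("scene","s6")
cv2.imwrite("pics/z6.png",cv2.resize(s[145:235,140:240,::-1],(700,600),interpolation=cv2.INTER_CUBIC))
E
```

```text
t 14.05 pos [ 0.554  -0.1393  0.0711] zyaw -80.41 tilt [-0.0012 -0.0004] F [-4.3  0.7  9.5] M [ 0.02  0.96 -0.08] open 0.0084 q7 -80.7 tip 0.025
slide [-0.0006  0.0006  0.0001]
turn -0.0001
```

View pics/z6.png

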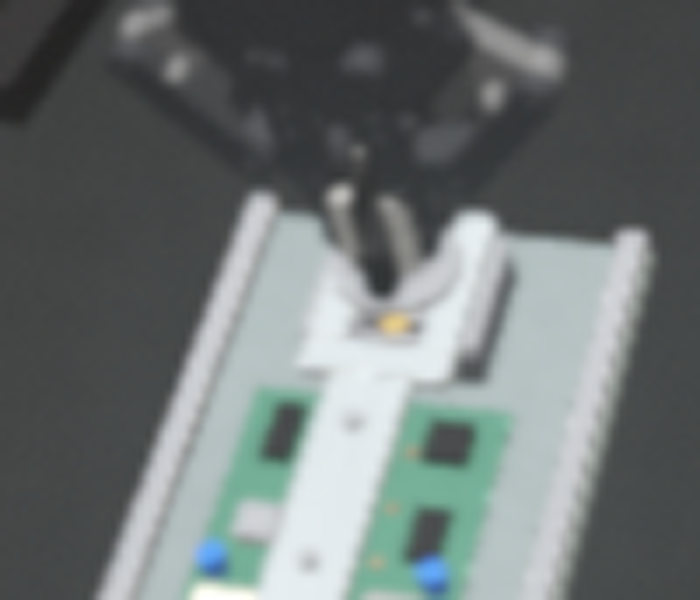

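drive_tool(commands=[{"slide": [0,0.0003,0],"turn": 0},{"slide": [0,0.0006,0],"turn": 0},{"slide": [0,0.0009,0],"turn": 0},{"slide": [0,0.0012,0],"turn": 0},{"slide": [0,0.0012,0],"turn": 0},{"slide": [0,0.0012,0],"turn": 0},{"slide": [0,0.0012,0],"turn": 0},{"slide": [0,0.0012,0],"turn": 0},{"slide": [0,0.0012,0],"turn": 0},{"slide": [0,0.0012,0],"turn": 0}])

```text
time_s: 15.1
eef_pos: [0.554, -0.1394, 0.0704]
eef_rot: [[-0.986, -0.001, 0.167], [-0.167, -0.001, -0.986], [0.001, -1.0, 0.0]]
wrist_force: [-5.7, 0.7, 13.0]
opening: 0.0086
```

```bash
python3 go.py 0.5546 -0.1393 0.0705 9.6;  python3 - <<'E'
import numpy as np
from h import *
# bar height at prong ends from depth, before/after
for n in("scene0","s4","s6"):
    d=np.load(f"pics/{n}.npy")
    c,s=np.cos(9.6/57.3),np.sin(9.6/57.3)
    o=[]
    for x,y in((22,0),(24,0),(27,0),(35,0),(45,0),(60,0),(0,18),(-8,18),(8,18)):
        z=.045
        for _ in range(4):
            u,v=proj("scene",[.5542+(x*c-y*s)/1e3,-.1394+(x*s+y*c)/1e3,z])[0];D=d[int(round(v)),int(round(u))];z=at_depth("scene",(u,v),D)[2]
        o.append(round(z*1e3,1))
    print(n,o)
E
```

```text
t 15.1 pos [ 0.554  -0.1394  0.0704] zyaw -80.41 tilt [-0.0013 -0.0006] F [-5.7  0.7 13. ] M [ 0.09  1.24 -0.02] open 0.0086 q7 -80.8 tip 0.025
slide [-0.0006 -0.0001  0.0001]
turn -1.571
scene0 [np.float64(47.7), np.float64(44.8), np.float64(45.3), np.float64(44.9), np.float64(45.0), np.float64(48.1), np.float64(50.1), np.float64(49.2), np.float64(47.3)]
s4 [np.float64(45.2), np.float64(47.1), np.float64(45.7), np.float64(44.6), np.float64(46.1), np.float64(42.6), np.float64(48.7), np.float64(51.1), np.float64(47.7)]
s6 [np.float64(28.3), np.float64(35.9), np.float64(37.0), np.float64(37.1), np.float64(39.3), np.float64(669.0), np.float64(41.2), np.float64(40.1), np.float64(41.8)]
```

Force has risen to 13 N at TCP z = 0.0704, so the bar is on its stop and the T-head is below the ribs. I'll back off slightly and turn.

drive_tool(commands=[{"slide": [-0.0003,-0.0008,0],"turn": -0.05},{"slide": [-0.0003,-0.0008,0],"turn": -0.13},{"slide": [-0.0003,-0.0008,0],"turn": -0.21},{"slide": [-0.0003,-0.0008,0],"turn": -0.29},{"slide": [-0.0003,-0.0008,0],"turn": -0.37},{"slide": [-0.0003,-0.0008,0],"turn": -0.46},{"slide": [-0.0003,-0.0008,0],"turn": -0.55},{"slide": [-0.0003,-0.0008,0],"turn": -0.64},{"slide": [-0.0003,-0.0008,0],"turn": -0.72},{"slide": [-0.0003,-0.0008,0],"turn": -0.785}])

```text
time_s: 16.1
eef_pos: [0.5569, -0.1391, 0.0716]
eef_rot: [[-0.577, 0.005, 0.817], [-0.817, -0.0, -0.577], [-0.002, -1.0, 0.004]]
wrist_force: [-0.7, -0.4, 9.5]
opening: 0.0085
```

```bash
python3 go.py 0.5546 -0.1393 0.0710 9.6
```

```text
t 16.1 pos [ 0.5569 -0.1391  0.0716] zyaw -35.26 tilt [ 0.0046 -0.0003] F [-0.7 -0.4  9.5] M [ 0.07  0.14 -0.07] open 0.0085 q7 -41.4 tip 0.025
slide [ 0.0015  0.0006 -0.0018]
turn -0.7829
```

drive_tool(commands=[{"slide": [0,0,0],"turn": -0.07},{"slide": [0,0,0],"turn": -0.15},{"slide": [0,0,0],"turn": -0.23},{"slide": [0,0,0],"turn": -0.31},{"slide": [0,0,0],"turn": -0.4},{"slide": [0,0,0],"turn": -0.49},{"slide": [0,0,0],"turn": -0.58},{"slide": [0,0,0],"turn": -0.66},{"slide": [0,0,0],"turn": -0.73},{"slide": [0,0,0],"turn": -0.783}])

```text
time_s: 17.1
eef_pos: [0.5571, -0.1388, 0.0717]
eef_rot: [[0.167, 0.005, 0.986], [-0.986, 0.0, 0.167], [0.001, -1.0, 0.005]]
wrist_force: [0.9, 1.0, 9.7]
opening: 0.0085
```

```bash
python3 go.py 0.5546 -0.1393 0.0710 9.6
```

```text
t 17.1 pos [ 0.5571 -0.1388  0.0717] zyaw 9.59 tilt [0.005  0.0002] F [0.9 1.  9.7] M [ 0.09  0.13 -0.1 ] open 0.0085 q7 -2.4 tip 0.025
slide [ 0.      0.0007 -0.0026]
turn -0.0002
```

drive_tool(commands=[{"slide": [0,0,-0.001],"turn": 0},{"slide": [0,0,-0.002],"turn": 0},{"slide": [0,0,-0.002],"turn": 0},{"slide": [0,-0.0005,-0.002],"turn": 0},{"slide": [0,-0.001,-0.002],"turn": 0},{"slide": [0,-0.0015,-0.002],"turn": 0},{"slide": [0,-0.002,-0.002],"turn": 0},{"slide": [0,-0.0025,-0.002],"turn": 0},{"slide": [0,-0.003,-0.002],"turn": 0},{"slide": [0,-0.003,-0.002],"turn": 0}])

```text
time_s: 18.1
eef_pos: [0.5569, -0.1389, 0.0746]
eef_rot: [[0.165, 0.009, 0.986], [-0.986, 0.001, 0.165], [0.001, -1.0, 0.009]]
wrist_force: [5.1, 0.9, 2.8]
opening: 0.0088
```

```bash
python3 go.py 0.5546 -0.1393 0.076 9.6
```

```text
t 18.1 pos [ 0.5569 -0.1389  0.0746] zyaw 9.5 tilt [0.0092 0.0009] F [5.1 0.9 2.8] M [ 0.09 -1.25 -0.01] open 0.0088 q7 -2.3 tip 0.025
slide [ 0.     -0.0014 -0.0023]
turn -0.0018
```

drive_tool(commands=[{"slide": [0,0.001,0],"turn": 0},{"slide": [0,0.002,0],"turn": 0},{"slide": [0,0.003,0],"turn": 0},{"slide": [0,0.003,0],"turn": 0},{"slide": [0,0.003,-0.0005],"turn": 0},{"slide": [0,0.003,-0.001],"turn": 0},{"slide": [0,0.003,-0.001],"turn": 0},{"slide": [0,0.003,-0.001],"turn": 0},{"slide": [0,0.003,-0.001],"turn": 0},{"slide": [0,0.003,-0.001],"turn": 0}])

```text
time_s: 19.1
eef_pos: [0.5568, -0.1389, 0.0725]
eef_rot: [[0.165, 0.011, 0.986], [-0.986, 0.001, 0.165], [0.001, -1.0, 0.011]]
wrist_force: [4.7, 1.7, 8.6]
opening: 0.0085
```

```bash
python3 go.py 0.5546 -0.1393 0.076 9.6
```

```text
t 19.1 pos [ 0.5568 -0.1389  0.0725] zyaw 9.5 tilt [0.0107 0.0006] F [4.7 1.7 8.6] M [ 0.18 -1.07  0.  ] open 0.0085 q7 -2.5 tip 0.025
slide [ 0.0001 -0.0035 -0.0022]
turn -0.0017
```

drive_tool(commands=[{"slide": [0,0.0005,-0.0005],"turn": 0},{"slide": [0,0.0005,-0.001],"turn": 0},{"slide": [0,0.0005,-0.0015],"turn": 0},{"slide": [0,0.0005,-0.002],"turn": 0},{"slide": [0,0.0005,-0.002],"turn": 0},{"slide": [0,0.0005,-0.002],"turn": 0},{"slide": [0,0.0005,-0.002],"turn": 0},{"slide": [0,0.0005,-0.002],"turn": 0},{"slide": [0,0.0005,-0.002],"turn": 0},{"slide": [0,0.0005,-0.002],"turn": 0}])

```text
time_s: 20.1
eef_pos: [0.5553, -0.1391, 0.0723]
eef_rot: [[0.165, 0.012, 0.986], [-0.986, 0.001, 0.165], [0.001, -1.0, 0.012]]
wrist_force: [6.1, 1.4, 8.4]
opening: 0.0083
```

```bash
python3 go.py 0.5546 -0.1393 0.076 9.6;python3 - <<'E'
from h import *
t,_=snap("top","t7");s,d=snap("scene","s7")
z=lambda a,r,c,w,h:cv2.resize(a[r:r+h,c:c+w,::-1],(400,400),interpolation=cv2.INTER_CUBIC)
cv2.imwrite("pics/z7.png",np.hstack([z(t,180,360,70,70),z(s,155,160,55,55)]))
E
```

```text
t 20.1 pos [ 0.5553 -0.1391  0.0723] zyaw 9.51 tilt [0.0119 0.0007] F [6.1 1.4 8.4] M [ 0.26 -1.24  0.01] open 0.0083 q7 -2.4 tip 0.025
slide [ 0.0001 -0.0037 -0.0007]
turn -0.0016
```

View pics/z7.png

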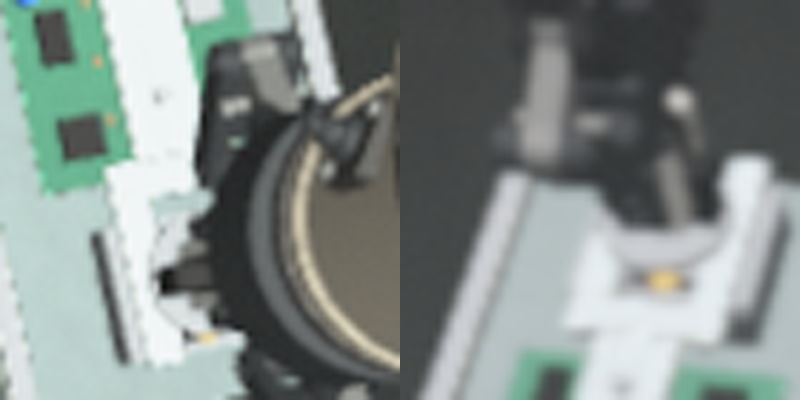

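drive_tool(commands=[{"slide": [0,0,-0.0008],"turn": 0},{"slide": [0,-0.0005,-0.0008],"turn": 0},{"slide": [0,-0.001,-0.0008],"turn": 0},{"slide": [0,-0.0015,-0.0008],"turn": 0},{"slide": [0,-0.002,-0.0008],"turn": 0},{"slide": [0,-0.0025,-0.0008],"turn": 0},{"slide": [0,-0.003,-0.0008],"turn": 0},{"slide": [0,-0.0035,-0.0008],"turn": 0},{"slide": [0,-0.004,-0.0008],"turn": 0},{"slide": [0,-0.004,-0.0008],"turn": 0}])

```text
time_s: 21.2
eef_pos: [0.5532, -0.1394, 0.0756]
eef_rot: [[0.165, 0.009, 0.986], [-0.986, 0.001, 0.165], [0.001, -1.0, 0.009]]
wrist_force: [3.8, 0.6, 7.9]
opening: 0.0083
```

```bash
python3 go.py 0.5546 -0.1393 0.076 9.6
```

```text
t 21.2 pos [ 0.5532 -0.1394  0.0756] zyaw 9.5 tilt [0.0091 0.0006] F [3.8 0.6 7.9] M [ 0.19 -0.98  0.05] open 0.0083 q7 -2.2 tip 0.025
slide [ 0.0001 -0.0004  0.0014]
turn -0.0018
```

drive_tool(commands=[{"slide": [0,-0.0003,0.0005],"turn": 0},{"slide": [0,-0.0006,0.001],"turn": 0},{"slide": [0,-0.0009,0.0015],"turn": 0},{"slide": [0,-0.0012,0.002],"turn": 0},{"slide": [0,-0.0015,0.002],"turn": 0},{"slide": [0,-0.0015,0.002],"turn": 0},{"slide": [0,-0.0015,0.002],"turn": 0},{"slide": [0,-0.0015,0.002],"turn": 0},{"slide": [0,-0.0015,0.002],"turn": 0},{"slide": [0,-0.0015,0.002],"turn": 0}])

```text
time_s: 22.2
eef_pos: [0.5534, -0.1394, 0.0761]
eef_rot: [[0.165, 0.005, 0.986], [-0.986, 0.0, 0.165], [0.0, -1.0, 0.005]]
wrist_force: [5.3, 1.0, 5.4]
opening: 0.0086
```

```bash
python3 go.py 0.5546 -0.1393 0.076 9.6
```

```text
t 22.2 pos [ 0.5534 -0.1394  0.0761] zyaw 9.48 tilt [0.0052 0.0004] F [5.3 1.  5.4] M [ 0.18 -1.08 -0.01] open 0.0086 q7 -2.1 tip 0.025
slide [0.0001 0.0001 0.0012]
turn -0.0021
```

drive_tool(commands=[{"slide": [0,-0.0003,0.0005],"turn": 0},{"slide": [0,-0.0006,0.001],"turn": 0},{"slide": [0,-0.0009,0.0015],"turn": 0},{"slide": [0,-0.0012,0.0015],"turn": 0},{"slide": [0,-0.0015,0.0015],"turn": 0},{"slide": [0,-0.0015,0.0015],"turn": 0},{"slide": [0,-0.0015,0.0015],"turn": 0},{"slide": [0,-0.0015,0.0015],"turn": 0},{"slide": [0,-0.0015,0.0015],"turn": 0},{"slide": [0,-0.0015,0.0015],"turn": 0}])

```text
time_s: 23.2
eef_pos: [0.5534, -0.1394, 0.0762]
eef_rot: [[0.165, 0.002, 0.986], [-0.986, 0.001, 0.165], [-0.0, -1.0, 0.002]]
wrist_force: [7.4, 0.1, -1.6]
opening: 0.0089
```

```bash
python3 go.py 0.5546 -0.1393 0.076 9.6
```

```text
t 23.2 pos [ 0.5534 -0.1394  0.0762] zyaw 9.47 tilt [0.0024 0.0007] F [ 7.4  0.1 -1.6] M [ 0.05 -1.45  0.01] open 0.0089 q7 -2.1 tip 0.025
slide [0.0001 0.0002 0.0011]
turn -0.0023
```

drive_tool(commands=[{"slide": [0,0.001,0],"turn": 0},{"slide": [0,0.001,0],"turn": 0},{"slide": [0,0.001,0],"turn": 0},{"slide": [0,0.001,0],"turn": 0},{"slide": [0,0.001,0],"turn": 0},{"slide": [0,0.001,0],"turn": 0},{"slide": [0,0.001,0],"turn": 0},{"slide": [0,0.001,0],"turn": 0},{"slide": [0,0.001,0],"turn": 0},{"slide": [0,0.001,0],"turn": 0}], fingers=0.65)

```text
time_s: 24.2
eef_pos: [0.5525, -0.1395, 0.0757]
eef_rot: [[0.164, 0.0, 0.986], [-0.986, -0.0, 0.164], [0.0, -1.0, 0.0]]
wrist_force: [0.7, -0.2, 1.2]
opening: 0.03
```

```bash
python3 go.py 0.5546 -0.1393 0.076 9.6
```

```text
t 24.2 pos [ 0.5525 -0.1395  0.0757] zyaw 9.46 tilt [ 0.     -0.0001] F [ 0.7 -0.2  1.2] M [ 0.03  0.01 -0.01] open 0.03 q7 -2.2 tip 0.025
slide [ 0.0002 -0.0003  0.0021]
turn -0.0025
```

drive_tool(commands=[{"slide": [0,-0.01,0],"turn": 0},{"slide": [0,-0.025,0],"turn": 0},{"slide": [0,-0.05,0],"turn": 0},{"slide": [0,-0.08,0],"turn": 0},{"slide": [0,-0.12,0],"turn": 0},{"slide": [-0.05,-0.14,0],"turn": 0},{"slide": [-0.1,-0.14,0],"turn": 0},{"slide": [-0.15,-0.14,0],"turn": 0},{"slide": [-0.2,-0.14,0],"turn": 0},{"slide": [-0.2,-0.14,0],"turn": 0}])

```text
time_s: 25.2
eef_pos: [0.5182, 0.0665, 0.2181]
eef_rot: [[0.177, 0.003, 0.984], [-0.984, 0.003, 0.177], [-0.003, -1.0, 0.003]]
wrist_force: [0.7, 0.7, 0.3]
opening: 0.03
```

```bash
python3 go.py;python3 - <<'E'
from h import *
t,dt=snap("top","t8");s,d=snap("scene","s8")
z=lambda a,r,c,w,h:cv2.resize(a[r:r+h,c:c+w,::-1],(400,400),interpolation=cv2.INTER_CUBIC)
cv2.imwrite("pics/z8.png",np.hstack([z(t,195,360,70,70),z(s,155,160,60,60)]))
c,sn=np.cos(9.6/57.3),np.sin(9.6/57.3)
o=[]
for x,y in((0,0),(0,10),(0,-10),(27,0),(35,0),(45,0),(13,18),(16,18),(13,-18),(16,-18)):
    zz=.045
    for _ in range(4):
        u,v=proj("scene",[.5542+(x*c-y*sn)/1e3,-.1394+(x*sn+y*c)/1e3,zz])[0];zz=at_depth("scene",(u,v),d[int(round(v)),int(round(u))])[2]
    o.append(float(round(zz*1e3,1)))
print(o)
E
```

```text
t 25.2 pos [0.5182 0.0665 0.2181] zyaw 10.17 tilt [0.0029 0.0032] F [0.7 0.7 0.3] M [ 0.03 -0.04  0.03] open 0.03 q7 -15.2 tip 0.025
[71.2, 72.3, 71.1, 43.3, 40.6, 41.0, 43.8, 41.1, 43.4, 43.5]
```

View pics/z8.png

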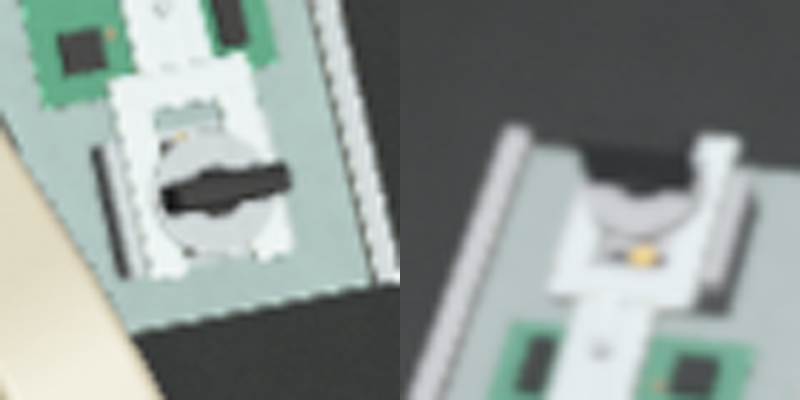

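The wing lies crosswise over the lock. Its top is about 71.5 mm high, matching 59.5 + 12, and the prongs are at about 43.5 mm, which is the held height. Handing in.

```bash
python3 -c "
from cell import manip
print(manip.close_job())"
```

```text
the job is handed in; nothing more can be done
None
```

The toggle is seated crosswise in the lock and holds the bar down with the robot clear of it. I handed the job in at about 25 s.

- **Insertion:** I took the toggle from the middle well and lowered it through the fork. The T-head entered the slot with no contact force. I pressed until the force reached 13 N with the bar on its stop, then eased off 0.8 mm and turned it 90°.
- **Seating:** After the turn the tool stood about 2.5 mm too far along +x, and the first rise stalled early. I pressed down again, slid it back and let it rise. It then stopped at the seat height, and the downward load went to zero.
- **Last checks:** From the camera depth, the wing's top is about 71.5 mm high and 71.5 mm is expected. The prongs are at about 43.5 mm, which matches the held bar. The other two pins had not moved when I last looked, just after lifting the toggle out.
- **Disagreement:** A side force of 5–7 N remained on the tool just before release, and I did not find its cause. It disappeared once the jaws opened, and the toggle stayed seated.

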